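# Uncap the inspection camera and click it under the concrete slice

## Robot

A 7-joint arm with a two-finger parallel gripper is mounted at the origin on the work surface. World frame = base frame: x ahead of the robot, y to its left, z up, the work surface at z = 0. Lengths are in mm, angles in rad, forces in N, time in s.
With the tool pointing down it reaches from about 400 to 875 mm from the base axis. Payload 4.4 kg.
Tool frame: the origin (TCP) lies at the very end of the fingers, on their centre line; the grasp point (between the pads) lies 19 mm behind it; z points along the fingers, y is the direction in which the jaws open and shut (so a half turn about z gives the same grasp; the last joint's range is limited). The gripper opens to 85 mm and grips with 20 to 120 N. Pads are 22 mm wide; open, the fingers measure 114 mm over their backs; the gripper's body (76 mm by 85 mm) begins 54 mm behind the grasp point. The pads swing forward as they close: fully open they stand 13 mm farther back than shut.
Start: joints at [1.18, 0.628, 0.038, 1.517, -0.027, 0.996, -0.02], TCP at [207.455, -616.02, 231.313] pointing down, gripper open.
Joint ranges: [-3.06, 3.06], [-0.37, 2.12], [-1.25, 1.32], [0.18, 2.47], [-1.1, 4.24], [0.23, 1.98], [-2.94, 2.94]. Speed limits (rad/s): [2.57, 2.57, 3.14, 3.14, 3.14, 3.14, 3.14].

## Interface

Orientations are given as [roll, pitch, yaw] about the fixed x, y, z axes, in that order (R = Rz(yaw) Ry(pitch) Rx(roll)).
In Python, from cell import read_state, get_image, finish_job gives the robot as it stands.
- The arm moves only by the tool carry_out, never from a script. Its argument "series" is a list that holds one entry, the list of rows, each a list of 7 numbers: the shift along the tool's x, y, z in cm, then the turn, a rotation vector about the tool's x, y, z in rad, then the finger opening in cm, from 0 to 8.54. In form: [[[x, y, z, wx, wy, wz, grip], ...]]. A call has 1 to 5 rows; each row is the pose to reach, as a shift and turn from the pose commanded when the call began, along the tool's axes at that moment; what a row does not reach only later rows make up. A row lasts 1/12 s, in which the tool goes at most 41.7 mm and 7.16 degrees, less where a joint would pass 70% of its speed; a pose out of reach is approached as far as the arm can. A call with a gripper value outside its range is refused whole. The fingers move at their own pace and stop on an object; the grip force is fixed at half the most. Time passes only in rows, so rows that repeat a pose let the fingers close. It gives the time, the measured TCP pose, the force and the opening at its end, in the units of the state.
- read_state(): the state, without advancing time (a new reading comes with each control period).
- get_image(name): name is "scene" or "top" or "wrist"; returns a dict with "img" (400x640x3 uint8, blue, green, red), "z_map" (400x640 float32, mm along the optical axis (not along the pixel's ray), 0 where there is no reading), "mtx" (3x3 intrinsics, pixels), "T" (4x4, takes a point from camera to world coordinates); the wrist camera has in their place "T_tool_cam" (4x4, takes a point from camera to tool coordinates, whose origin is the TCP and whose axes are the flange's). Camera axes: x right, y down, z forward; pixel columns grow to the right and rows downward; lengths in mm; the calibration is good to about 2 mm. A picture is of the moment at which its call begins: read the wrist's pose just before it.
- finish_job(): hands the job in, once; it reports no verdict.
The state is a dict: "clock": time; "qpos": joint angles; "qd": joint speeds; "tau": joint torques, N m; "eef_pos": TCP position; "tool_rot": TCP orientation; "force": force on the tool from outside, world axes, zero at the start; "torque": the same for the moment, N m; "width": finger opening in mm.
Only numpy, scipy, OpenCV 4.12 (cv2) and the standard library are available. Lean on these libraries where they do the work, as an engineer would, in place of code of your own. Each camera call takes 0.05 s, during which the arm holds its last target.

## Task

Lift the yellow dust cap off the upward-looking camera and set it upright into the round blue cap holder, letting go of it. Then take the camera carriage by its red handle and slide it along the rail until its ball detent clicks into the notch under the glass viewing stage, and finish still gripping it there, at rest in the notch. Leave the concrete slice on the stage and everything else on the bench undisturbed.

Things in the scene. Friction and masses are not known exactly. Their poses are not given: they have to be found in the camera images.
- rail: Fixed slide rail: grey base plate 130 x 400 x 10 mm with two steel rods running along its own y axis (the slide direction; its x points away from the robot at yaw 0). Origin: centre of the plate's underside, on the bench. End blocks at y = +-190 mm stand 40 mm high.
- carriage: Camera carriage, a plate 150 x 56 mm across the rail; origin on the bench under its ball. It slides only along the rail's y, with about 1.5 N of friction, and starts at the rail's -y part, 130 to 250 mm short of the notch. 50 mm in +x from its origin stands the camera, 48 mm square, 95 mm high, with a lens barrel 39 mm in diameter whose top is 125 mm above the bench.
- handle (a point): Centre of the top face of the carriage's red handle, 130 mm above the bench: an upright square post 22 x 22 mm, its faces parallel to the rail's axes, 78 mm tall from the carriage plate (plate top 52 mm above the bench). It stands on the robot's side, 55 mm from the rail's centre line and 105 mm from the lens axis.
- ball (a point): Point on the carriage straight above its spring-loaded detent ball, on the rail's centre line, 100 mm above the bench, 55 mm from the handle's axis in the rail's +x. The carriage is in the notch when this point meets notch.
- notch (a point): Point above the notch, on the rail's centre line, 100 mm above the bench, level with the stage's centre and orange mark. Two round bars 14 mm apart make the notch: from 14 mm before it the ball climbs the first bar (up to about 15 N of resistance), crests it 7 mm before, is then pulled forward into the notch; beyond, resistance rises again. Let go within 4 mm, the carriage centres itself.
- stage: Fixed viewing stage on the rail, axes parallel to the rail's. Origin on the bench, on the rail's centre line under the notch. Its framed glass plate, 94 x 94 mm, is centred 50 mm in +x from that line, over the camera's path: underside 140, top 149 mm above the bench, on two posts at the far side. A camera still wearing its cap does not pass under it.
- cap: Loose yellow dust cap on the camera's lens: a round cup, mouth down, 48 mm in diameter and 14 mm high, with a grip knob on top 18 mm in diameter and 24 mm tall (38 mm in all). About 25 to 50 g. Origin: centre of its lower rim (117 mm above the bench at first); z up. It fits loosely, 8 mm deep, and lifts straight off.
- cap_rest: Blue round cap holder, a shallow fixed dish on the bench: outer diameter 70 mm, 14 mm high, recess 54 mm in diameter with its floor 4 mm above the bench. Origin: centre of its underside. Stands left or right of the rail.
- slice: Loose grey concrete slice, 60 mm disc, 12 mm thick, lying on the stage's glass; origin at its underside's centre. Not to be moved.
- jar: Closed jar, 64 mm in diameter, 70 mm tall, on the opposite side of the rail from the cap holder; bystander.
- cube_a: 50 mm concrete cube beyond the rail's left end; bystander.
- core: Sawn concrete core, 94 mm in diameter, 80 mm tall, beyond the rail's right end; bystander.
- brush: Hand brush lying on the robot's side of the rail, right; bystander.
- scale_bar: Steel bar 150 x 25 x 6 mm lying on the robot's side of the rail, left; bystander.
Things that resemble listed ones, but are neither listed nor needed, are in the scene too. Of the things shaped like the cap, the yellow one is meant. Leave any green look-alike of the stage alone.

How it is judged (in metres and radians):
On the way, in this order (a step that is already met when the one before it is completed fails the run):
1. the cap stands upright in the blue holder, let go (horizontal distance between cap and cap_rest below 0.005 m and height (world z) of cap below 0.007 m and angle between cap's own z axis and vertical below 0.1 rad and contact force between the fingers and cap below 0.05 N), for 0.2 s.
2. the carriage is gripped and in the notch (y of ball in the frame of notch between -0.003 and 0.003 m and contact force between the fingers and carriage above 3 N), for 0.2 s.
At the end, for the whole second after the job is handed in: The carriage's detent ball is within 3 mm of the notch along the rail and at rest, the fingers still grip the carriage at its red handle (contact over 3 N, grasp within 25 mm of the handle's axis), and the cap stands upright and untouched on the floor of its holder, within 5 mm of its centre (all of step 2 and horizontal distance between the grasp point and handle below 0.025 m and linear speed of carriage below 0.01 m/s and horizontal distance between cap and cap_rest below 0.005 m and height (world z) of cap below 0.007 m and angle between cap's own z axis and vertical below 0.1 rad and linear speed of cap below 0.02 m/s and contact force between the arm and cap below 0.05 N); the arm keeps its last pose, push and grip.
It fails at once if the concrete slice on the stage is shifted by more than 10 mm (distance of slice from where it was at the start of the episode above 0.01 m).
It fails at once if a bystander is moved by more than 25 mm (distance of any of jar, cube_a, core, brush, scale_bar from where it was at the start of the episode above 0.025 m).
It fails at once if the cap is dropped or lies on its side (angle between cap's own z axis and vertical above 1 rad).
It also fails if it takes over 64 s, if anything falls off the work surface, if the arm or the gripper's body presses on something with over 40 N, if the wrist force passes 120 N, or if a joint passes its speed limit or range.

## Working session

There is one attempt and no reset: what is moved stays moved. The work goes in short steps, Python scripts to look and compute and a tool call to move; the robot and the scene stay as the last step left them, time stands still between calls to the robot, and variables do not carry over. Pictures are saved under pics/ and viewed, and the job is handed in when it is done.

Besides the shell and the picture viewer there is one more tool, called after "Request:" by a JSON object that holds its "api" and its "payload". carry_out: Moves the arm, as the interface text tells. Its arguments: {"type":"object","properties":{"series":{"type":"array","items":{"type":"array","items":{"type":"array","items":{"type":"number"}}}}},"required":["series"]}

```bash
ls; mkdir -p pics
python3 - <<'E'
from cell import *
import cv2,numpy as np
s=read_state();print(s)
for n in ["scene","top","wrist"]:
    d=get_image(n);cv2.imwrite(f"pics/{n}0.png",d["img"]);np.savez(f"{n}0.npz",**d)
    print(n,d["mtx"],d.get("T",d.get("T_tool_cam")))
E
```

```text
pics
{'clock': 0.0, 'qpos': array([ 1.18019281,  0.62935626,  0.03845289,  1.51838191, -0.02700774,
        0.99627832, -0.02002497]), 'qd': array([-2.84610423e-05, -5.14006401e-04,  8.33450009e-04,  5.81376712e-04,
        1.35173652e-03,  1.05914257e-03, -2.02409298e-03]), 'tau': array([ 4.06610679e-04, -5.63407516e+01,  1.22661520e+00, -1.93442219e+01,
        1.10868594e-02,  1.07406598e-02,  1.63056870e-05]), 'eef_pos': array([ 207.25275041, -615.4116191 ,  230.37826409]), 'tool_rot': array([-3.13968731e+00,  2.58817508e-05,  3.24765200e-01]), 'force': array([-0.35303897,  0.39945055, -0.88162148]), 'torque': array([ 0.03260064, -0.03905255,  0.03438494]), 'width': 85.34845377287819}
scene [[485.73768656   0.         311.44960407]
 [  0.         485.73768656 197.6009599 ]
 [  0.           0.           1.        ]] [[-8.57421033e-01  3.75127357e-01 -3.52290560e-01  8.13172446e+02]
 [ 5.14407512e-01  6.05297822e-01 -6.07453256e-01  7.21928463e+02]
 [-1.46316259e-02 -7.02064109e-01 -7.11963414e-01  9.27870153e+02]
 [ 0.00000000e+00  0.00000000e+00  0.00000000e+00  1.00000000e+00]]
top [[364.50106431   0.         314.11885793]
 [  0.         364.50106431 198.20559748]
 [  0.           0.           1.        ]] [[ 2.35753996e-02 -9.88761900e-01  1.47628265e-01  3.00301703e+02]
 [-9.99643736e-01 -2.14666583e-02  1.58613707e-02  3.14673367e+00]
 [-1.25140335e-02 -1.47949609e-01 -9.88915726e-01  9.94433299e+02]
 [ 0.00000000e+00  0.00000000e+00  0.00000000e+00  1.00000000e+00]]
wrist [[314.96786646   0.         318.36862921]
 [  0.         314.96786646 197.25442521]
 [  0.           0.           1.        ]] [[ 8.42792327e-04 -9.59996153e-01 -2.80011922e-01  7.14484095e+01]
 [ 9.99999611e-01  7.35803068e-04  4.87207413e-04 -1.10745876e+00]
 [-2.61683610e-04 -2.80012224e-01  9.59996399e-01 -1.42605191e+02]
 [ 0.00000000e+00  0.00000000e+00  0.00000000e+00  1.00000000e+00]]
```

View pics/scene0.png

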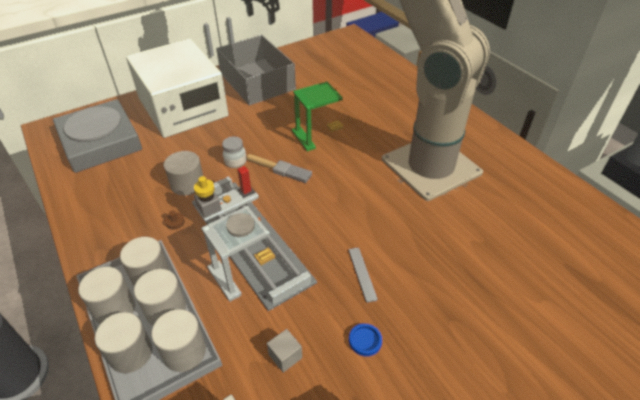

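View pics/top0.png

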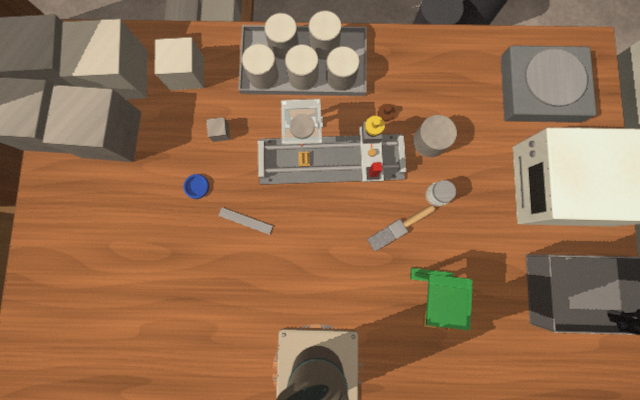

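View pics/wrist0.png

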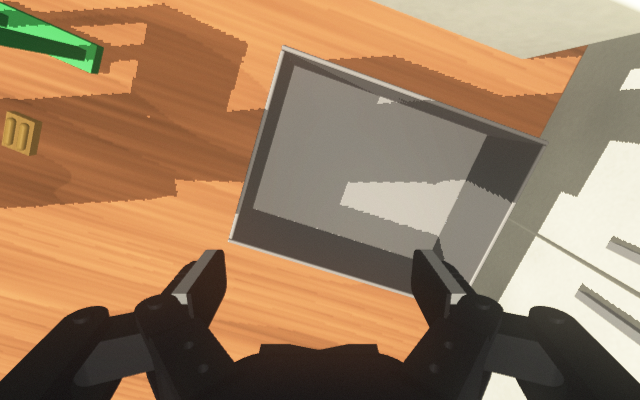

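Scene: the yellow cap is at top px (374,125), with a brown look-alike at (388,112). The red handle is at (376,170) and the blue holder at (197,186). The real stage, white with the slice on it, is at (300,120), and the green decoy at (449,300). Next I measure these and crop the cap close up.

```bash
cat > h.py <<'E'
import cv2,numpy as np
def load(n): return dict(np.load(n+".npz"))
def ray(d,u,v,z,T=None):
    T=d["T"] if T is None else T
    r=T[:3,:3]@np.linalg.inv(d["mtx"])@np.array([u,v,1.]); o=T[:3,3]
    return o+r*(z-o[2])/r[2]
def dep(d,u,v,T=None):
    T=d["T"] if T is None else T
    z=d["z_map"][v,u]
    r=np.linalg.inv(d["mtx"])@np.vstack([u,v,np.ones_like(u)])*z
    return (T[:3,:3]@r).T+T[:3,3]
HS={'yellow':((22,150,120),(34,255,255)),'red':((0,180,60),(6,255,255)),'blue':((105,180,60),(125,255,255)),'orange':((8,180,180),(20,255,255))}
def mask(img,c):
    h=cv2.cvtColor(img,cv2.COLOR_BGR2HSV);return cv2.inRange(h,*map(np.array,HS[c]))
E
python3 - <<'E'
from h import *
for n in ["top0","scene0"]:
    d=load(n)
    for c in ['yellow','red','blue']:
        m=mask(d["img"],c)
        k,l,st,ce=cv2.connectedComponentsWithStats(m)
        for i in range(1,k):
            if st[i,4]<15: continue
            v,u=np.where(l==i);P=dep(d,u,v)
            ok=d["z_map"][v,u]>0;P=P[ok]
            print(n,c,st[i],ce[i].round(1),"med",np.median(P,0).round(1),"min",P.min(0).round(),"max",P.max(0).round())
            if c!='blue':
                t=P[P[:,2]>P[:,2].max()-4];print("   top",len(t),t.mean(0).round(1))
d=load("top0")
cv2.imwrite("pics/crop_top.png",cv2.resize(d["img"][85:205,250:420],None,fx=4.5,fy=4.5,interpolation=cv2.INTER_CUBIC))
d=load("scene0")
cv2.imwrite("pics/crop_sc.png",cv2.resize(d["img"][150:310,160:320],None,fx=3.7,fy=3.7,interpolation=cv2.INTER_CUBIC))
E
```

```text
top0 yellow [365 116  20  19 267] [374.  125.3] med [ 611.2 -124.   131.6] min [ 592. -151.  120.] max [ 637. -105.  159.]
   top 21 [ 614.3 -129.   156.2]
top0 red [369 163  12  13 119] [375.  168.9] med [ 506.4 -130.5  128.3] min [ 499. -141.   63.] max [ 519. -123.  135.]
   top 21 [ 510.6 -134.4  132.2]
scene0 yellow [194 176  20  21 298] [203.7 187.3] med [ 618.4 -121.1  129.9] min [ 594. -151.  110.] max [ 640. -104.  157.]
   top 19 [ 615.7 -126.7  154.6]
scene0 red [340   0  30  13 245] [352.5   4.9] med [-1207.4 -2120.3  -610.6] min [-1362. -2152.  -655.] max [-1100. -2087.  -535.]
   top 1 [-1106.1 -2086.5  -535.1]
scene0 red [238 167  12  25 179] [244.8 178.2] med [ 511.8 -123.9  107.4] min [ 501. -142.   60.] max [ 522. -119.  133.]
   top 13 [ 509.1 -130.7  130.4]
scene0 blue [350 325  31  30 721] [364.8 339.5] med [475.3 346.1   4.7] min [446. 316.  -3.] max [508. 381.  17.]
```

View pics/crop_top.png

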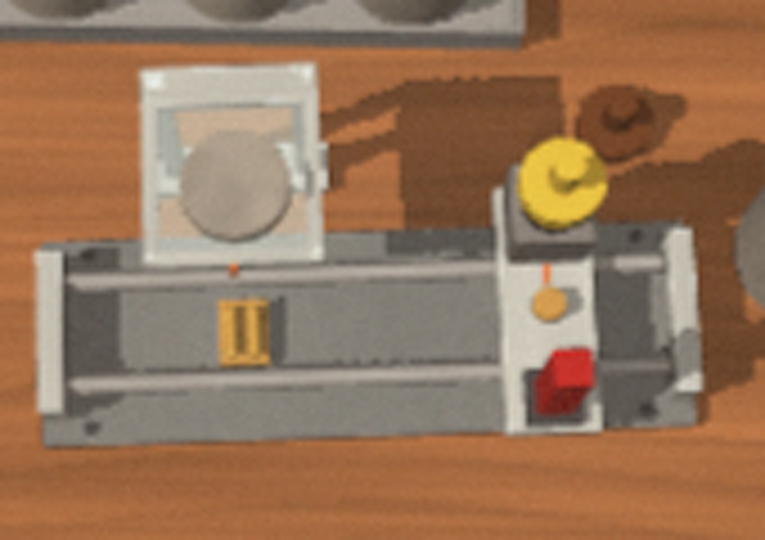

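View pics/crop_sc.png

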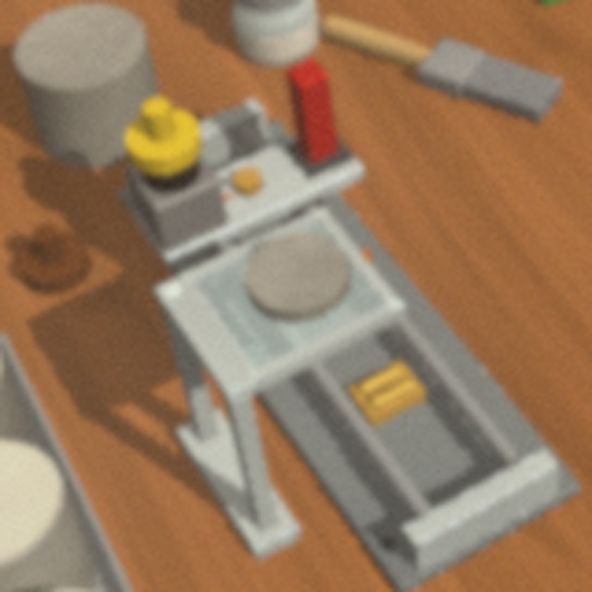

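The crops confirm the choice: the yellow cap sits on the camera lens at crop px (562,182), and the brown one lies on the bench. Before moving I check the heights along the path and the blue mask in the top view.

```bash
cat >> h.py <<'E'
from scipy.spatial.transform import Rotation as Ro
def plan(target,yaw,s):
    R=Ro.from_euler('xyz',s["tool_rot"]); Rt=Ro.from_euler('xyz',[np.pi,0,yaw])
    sh=R.inv().apply(np.array(target)-s["eef_pos"])/10; w=(R.inv()*Rt).as_rotvec()
    print("now",s["clock"],s["eef_pos"].round(1),s["tool_rot"].round(4),"w",round(s["width"],1)); print("shift cm",sh.round(2),"turn",w.round(3),"rows>=",np.ceil(max(np.linalg.norm(sh)/4.1,np.degrees(np.linalg.norm(w))/7.1)))
E
python3 - <<'E'
from h import *
from cell import read_state
d=load("top0")
v,u=np.mgrid[0:400,0:640];u=u.ravel();v=v.ravel()
P=dep(d,u,v);ok=(d["z_map"].ravel()>0)&(P[:,0]>150)&(P[:,0]<700)&(P[:,1]<-150)&(P[:,1]>-700);P=P[ok]
for x in range(150,700,50):
    print(x,[int(P[(P[:,0]>=x)&(P[:,0]<x+50)&(P[:,1]>=y)&(P[:,1]<y+50)][:,2].max(initial=0)) for y in range(-700,-150,50)])
h=cv2.cvtColor(d["img"],cv2.COLOR_BGR2HSV);print(h[176:197,186:208:3,0],h[186,190:205,1],h[186,190:205,2])
plan([555,-130,300],0.04,read_state())
E
```

```text
150 [9, 9, 334, 340, 5, 4, 2, 152, 153, 151, 5]
200 [9, 9, 312, 100, 5, 4, 12, 152, 153, 152, 5]
250 [8, 8, 102, 103, 5, 5, 11, 151, 152, 142, 6]
300 [102, 103, 102, 101, 5, 5, 5, 4, 4, 22, 21]
350 [163, 162, 163, 164, 5, 5, 5, 5, 20, 25, 24]
400 [163, 164, 164, 164, 5, 4, 4, 75, 73, 17, 6]
450 [164, 165, 163, 164, 4, 4, 6, 73, 73, 5, 58]
500 [165, 163, 163, 163, 6, 5, 5, 4, 5, 42, 58]
550 [165, 164, 163, 163, 5, 6, 4, 83, 85, 44, 98]
600 [162, 162, 162, 161, 4, 7, 6, 84, 85, 43, 133]
650 [64, 74, 65, 64, 4, 4, 5, 84, 82, 14, 39]
[[ 12 117 111 113 111 112   6  12]
 [ 11 111 115 113 112 112 119  12]
 [167 112 114 112 112 111 112  13]
 [116 116 114 111 111 112 112   9]
 [111 115 112 112 111 112 111 176]
 [112 114 112 112 112 112 111 128]
 [113 115 111 112 111 111 110 114]
 [113 113 111 112 112 111 111 113]
 [118 114 111 112 112 112 111 113]
 [120 113 112 112 112 111 112 112]
 [120 114 112 111 112 111 112 113]
 [120 114 112 111 112 111 112 114]
 [118 115 111 111 112 111 112 113]
 [116 115 111 111 111 112 112 119]
 [114 114 112 112 112 111 111 121]
 [112 116 114 112 112 111 112 128]
 [112 115 114 111 112 112 111 164]
 [113 117 113 112 111 112 113   5]
 [136 112 114 115 112 112 116  11]
 [  9 111 114 113 112 111 141  11]
 [ 13 115 111 112 112 114   9  12]] [156 165 167 166 168 168 167 163 169 167 165 168 167 168 160] [136 165 168 164 164 164 166 169 167 166 167 164 166 167 169]
now 0.15 [ 207.3 -615.6  230.6] [-3.1401e+00  1.0000e-04  3.2480e-01] w 85.6
shift cm [ 48.45 -34.93  -6.89] turn [-0.001  0.     0.285] rows>= 15.0
```

Request:
{"api": "carry_out", "payload": {"series": [[[3,-2,-1.5,0,0,0.02,8.5],[6,-4,-3.5,0,0,0.04,8.5],[9,-6.5,-5.5,0,0,0.06,8.5],[12,-8.7,-7,0,0,0.08,8.5],[15,-10.9,-7,0,0,0.1,8.5]]]}}

```text
clock: 0.57
eef_pos: [316.5, -464.8, 304.4]
tool_rot: [3.136, -0.003, 0.223]
force: [1.0, -0.2, 0.2]
width: 85.1
```

Run:
```python
from h import *
from cell import read_state
plan([555,-130,300],0.04,read_state())
```

```text
now 0.5667 [ 316.5 -464.8  304.4] [ 3.1365e+00 -2.5000e-03  2.2320e-01] w 85.1
shift cm [ 30.67 -27.37   0.38] turn [ 0.005 -0.003  0.183] rows>= 11.0
```

Request:
{"api": "carry_out", "payload": {"series": [[[3,-2.7,0,0,0,0.02,8.5],[6,-5.4,0,0,0,0.04,8.5],[9,-8,0,0,0,0.06,8.5],[12,-10.7,0.2,0,0,0.08,8.5],[15,-13.4,0.3,0,0,0.1,8.5]]]}}

```text
clock: 0.98
eef_pos: [431.8, -299.0, 298.2]
tool_rot: [-3.142, 0.0, 0.124]
force: [0.9, -0.6, 0.4]
width: 85.0
```

Request:
{"api": "carry_out", "payload": {"series": [[[3.3,-2.1,0,0,0,0.02,8.5],[6.6,-4.5,0,0,0,0.04,8.5],[9.9,-7,0,0,0,0.06,8.5],[13,-9.5,0,0,0,0.08,8.5],[16.2,-12,0,0,0,0.085,8.5]]]}}

```text
clock: 1.4
eef_pos: [577.9, -159.9, 298.2]
tool_rot: [3.142, 0.0, 0.039]
force: [0.0, -0.9, 0.1]
width: 85.1
```

```bash
cat >> h.py <<'E'
def wristT(s,d):
    T=np.eye(4);T[:3,:3]=Ro.from_euler('xyz',s["tool_rot"]).as_matrix();T[:3,3]=s["eef_pos"];return T@d["T_tool_cam"]
def shoot(name,out):
    from cell import read_state,get_image
    s=read_state();d=get_image(name)
    if name=="wrist": d["T"]=wristT(s,d)
    cv2.imwrite(f"pics/{out}.png",d["img"]);np.savez(out,**d);return s,d
E
python3 - <<'E'
from h import *
s,d=shoot("wrist","wrist1")
plan([555,-130,300],0.04,s)
E
```

```text
now 1.4 [ 577.9 -159.9  298.2] [3.1416e+00 5.0000e-04 3.8900e-02] w 85.1
shift cm [-2.17 -3.07 -0.18] turn [ 0.     0.    -0.001] rows>= 1.0
```

View pics/wrist1.png

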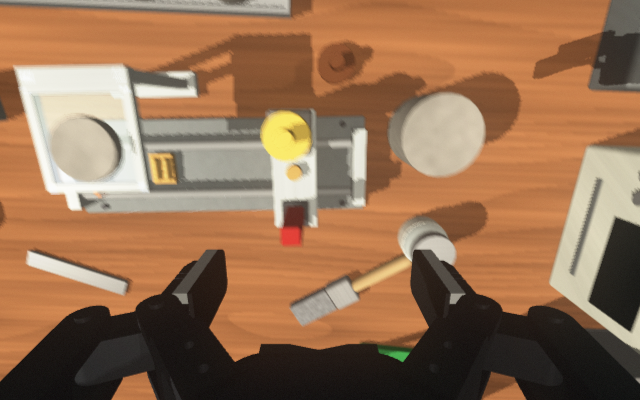

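The wrist view shows the yellow cap at px (286,135), its knob at (291,133), the handle top at (291,236) and the notch block at (162,168). I measure the positions and the rail yaw from it.

```bash
cat > m.py <<'E'
from h import *
def meas(d):
    m=mask(d["img"],'yellow');v,u=np.where(m>0);P=dep(d,u,v)
    k=(P[:,2]>148);print("knob top pix",len(u[k]),"depth mean",P[k].mean(0).round(1), "ray@155",ray(d,u[k].mean(),v[k].mean(),155).round(1))
    c,_=cv2.findContours(m,cv2.RETR_EXTERNAL,cv2.CHAIN_APPROX_NONE);c=max(c,key=cv2.contourArea)
    Q=np.array([ray(d,p[0][0],p[0][1],131)[:2] for p in c]);(cx,cy),r=cv2.minEnclosingCircle((Q).astype(np.float32));print("cup circle@131",cx,cy,r,"(24)")
    m=mask(d["img"],'red');v,u=np.where(m>0);P=dep(d,u,v);k=abs(P[:,2]-130)<8
    if k.sum():
        z=np.zeros(m.shape,np.uint8);z[v[k],u[k]]=255
        print("handle top",P[k].mean(0).round(1),"ray@130",ray(d,u[k].mean(),v[k].mean(),130).round(1))
        Q=np.array([ray(d,a,b,130)[:2] for a,b in zip(u[k],v[k])],np.float32);print(" rect",cv2.minAreaRect(Q))
E
python3 - <<'E'
from m import *
for n in ["wrist1"]:
    d=load(n);meas(d)
    # heights map pts for rail plate / carriage plate / stage frame
    v,u=np.mgrid[0:240,0:640];u=u.ravel();v=v.ravel();P=dep(d,u,v)
    hsv=cv2.cvtColor(d["img"],cv2.COLOR_BGR2HSV)[v,u]
    k=(hsv[:,1]<60)&(P[:,2]>140)&(P[:,2]<154)&(P[:,1]>-50);
    print("stage frame",k.sum(),cv2.minAreaRect(P[k][:,:2].astype(np.float32)))
    k=(P[:,2]>155)&(P[:,2]<170)&(P[:,1]>-50);print("slice",cv2.minEnclosingCircle(P[k][:,:2].astype(np.float32)),np.median(P[k],0))
    k=(hsv[:,1]<60)&(P[:,2]>6)&(P[:,2]<14)&(P[:,0]<640)&(P[:,0]>480)
    print("plate",k.sum(),cv2.minAreaRect(P[k][:,:2].astype(np.float32)))
    k=(hsv[:,1]<60)&(P[:,2]>47)&(P[:,2]<57)&(P[:,0]<660)&(P[:,0]>480)&(P[:,1]<-60)&(P[:,1]>-190)
    print("carr plate",k.sum(),cv2.minAreaRect(P[k][:,:2].astype(np.float32)))
    # rail plate bottom edge fit: for columns, lowest grey px
    pts=[]
    for c in list(range(110,265))+list(range(320,360)):
        for r in range(230,180,-1):
            if cv2.cvtColor(d["img"][r:r+1,c:c+1],cv2.COLOR_BGR2HSV)[0,0,1]<70 : pts.append(ray(d,c,r+.5,10)[:2]);break
    pts=np.float32(pts);l=cv2.fitLine(pts,cv2.DIST_HUBER,0,.01,.01).ravel();print("near edge dir yaw",np.arctan2(-l[0],l[1])if l[1]>0 else np.arctan2(l[0],-l[1]),l)
    cv2.imwrite("pics/w1c.png",cv2.resize(d["img"][50:260,0:400],None,fx=2,fy=2))
for n in ["top0","scene0"]:
    d=load(n);m=mask(d["img"],'blue')if n=="scene0" else cv2.inRange(cv2.cvtColor(d["img"],cv2.COLOR_BGR2HSV),(103,120,60),(128,255,255));
    k,l,st,ce=cv2.connectedComponentsWithStats(m);b=[i for i in range(1,k) if 300<st[i,4]<2000]
    for i in b:
        c,_=cv2.findContours((l==i).astype(np.uint8),cv2.RETR_EXTERNAL,cv2.CHAIN_APPROX_NONE)
        print(n,st[i],"ellipse ctr@z~7",[ray(d,*cv2.fitEllipse(c[0])[0],z).round(1) for z in (14,7)])
    print(n);meas(d) if n=="scene0" or n=="top0" else 0
E
```

```text
knob top pix 63 depth mean [ 619.7 -133.1  159.2] ray@155 [ 619.4 -132.6  155. ]
cup circle@131 627.3455200195312 -134.0692901611328 19.317840576171875 (24)
handle top [ 514.5 -132.4  129.5] ray@130 [ 514.7 -132.4  130. ]
 rect ((514.5809936523438, -132.29994201660156), (21.870622634887695, 19.153711318969727), 2.2765021324157715)
stage frame 9967 ((612.8786010742188, 53.603004455566406), (116.19905853271484, 98.57535552978516), 3.1598291397094727)
slice ((600.1820068359375, 50.37760543823242), 30.623838424682617) [601.6703511   48.8056106  159.93839185]
plate 11599 ((562.0869750976562, -161.83740234375), (857.3058471679688, 158.1474151611328), 88.91278839111328)
carr plate 2135 ((567.6561279296875, -130.5545654296875), (147.0658416748047, 55.99768829345703), 3.119887351989746)
near edge dir yaw 0.05912956 [ 5.9095103e-02 -9.9825233e-01  4.9855014e+02 -1.7217466e+01]
top0 [184 175  24  23 438] ellipse ctr@z~7 [array([473.6, 345.1,  14. ]), array([474.8, 347.6,   7. ])]
top0
knob top pix 46 depth mean [ 614.8 -128.3  154.6] ray@155 [ 614.6 -128.2  155. ]
cup circle@131 613.571533203125 -127.5110855102539 24.670177459716797 (24)
handle top [ 509.4 -132.4  129.9] ray@130 [ 509.4 -132.4  130. ]
 rect ((509.1308288574219, -132.38232421875), (16.956218719482422, 20.169078826904297), 89.98444366455078)
scene0 [350 325  31  30 721] ellipse ctr@z~7 [array([478.1, 349.8,  14. ]), array([475.6, 347. ,   7. ])]
scene0
knob top pix 38 depth mean [ 622.1 -103.2  173.3] ray@155 [ 617.6 -122.1  155. ]
cup circle@131 613.4068603515625 -124.81182098388672 36.48188018798828 (24)
handle top [ 512.2 -129.6  127.7] ray@130 [ 513.1 -127.1  130. ]
 rect ((512.838134765625, -126.45732116699219), (21.216358184814453, 26.33833885192871), 6.1552300453186035)
```

Run:
```python
from h import *
from cell import read_state
plan([618,-129,225],0.055,read_state())
```

```text
now 1.45 [ 584.6 -150.   297.8] [-3.1349 -0.0059  0.0504] w 84.9
shift cm [ 3.4  -1.88  7.31] turn [-0.007 -0.006 -0.005] rows>= 3.0
```

The arm was still moving during that picture, so I'll let it settle before the next one.

Request:
{"api": "carry_out", "payload": {"series": [[[1.2,-0.6,2.4,0,0,-0.005,8.5],[2.3,-1.2,4.8,0,0,-0.005,8.5],[3,-1.4,7,0,0,-0.005,8.5],[3,-1.4,7,0,0,-0.005,8.5],[3,-1.4,7,0,0,-0.005,8.5]]]}}

```text
clock: 1.87
eef_pos: [605.4, -146.3, 227.2]
tool_rot: [-3.141, 0.003, 0.045]
force: [-0.4, -0.4, 1.9]
width: 85.1
```

Request:
{"api": "carry_out", "payload": {"series": [[[0,0,0,0,0,0,8.5],[0,0,0,0,0,0,8.5]]]}}

```text
clock: 2.03
eef_pos: [606.8, -147.4, 230.1]
tool_rot: [3.141, -0.002, 0.044]
force: [0.2, -0.1, 0.2]
width: 84.9
```

Run:
```python
from m import *
s,d=shoot("wrist","wrist2")
plan([618,-129,225],0.055,s);meas(d)
from cell import read_state
print(read_state()["eef_pos"])
```

```text
now 2.0333 [ 606.8 -147.4  230.1] [ 3.1405e+00 -2.4000e-03  4.3700e-02] w 84.9
shift cm [ 1.2  -1.79  0.51] turn [ 0.001 -0.002 -0.011] rows>= 1.0
knob top pix 31 depth mean [ 621.6 -129.8  154.4] ray@155 [ 621.8 -129.8  155. ]
cup circle@131 619.5634155273438 -134.265625 16.62296485900879 (24)
handle top [ 512.4 -133.7  129.7] ray@130 [ 512.6 -133.7  130. ]
 rect ((512.78271484375, -133.5375518798828), (22.3637752532959, 21.349761962890625), 2.501068353652954)
[ 606.79097846 -147.36032295  230.14848263]
```

View pics/wrist2.png

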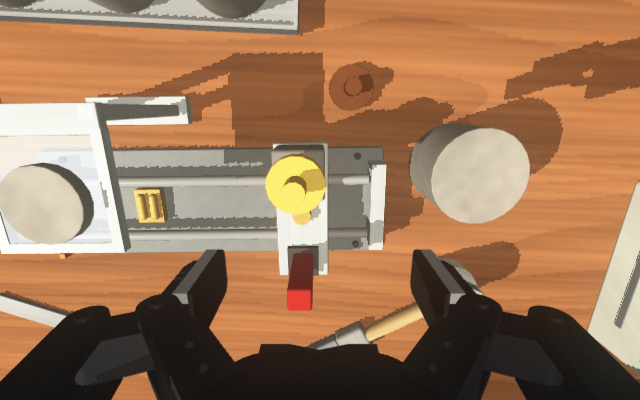

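The wrist view shows the cap cup centred near px (295,184), the knob at (294,190) and the handle top at (299,298). My yellow mask loses the bright parts of the cap, so I widen it.

```bash
sed -i "s/'yellow':((22,150,120),(34,255,255))/'yellow':((21,70,120),(36,255,255))/" h.py
python3 - <<'E'
from m import *
d=load("wrist2")
d["img"][:, :200]=0
m=mask(d["img"],'yellow');m=cv2.morphologyEx(m,cv2.MORPH_CLOSE,np.ones((5,5)));
k,l,st,ce=cv2.connectedComponentsWithStats(m);i=1+np.argmax(st[1:,4]);m=(l==i)
print(st[i])
v,u=np.where(m);P=dep(d,u,v)
for lo,hi in((150,160),(128,134)):
    k=(P[:,2]>lo)&(P[:,2]<hi);Q=P[k][:,:2].astype(np.float32);print(lo,k.sum(),Q.mean(0),cv2.minEnclosingCircle(Q),cv2.minAreaRect(Q))
E
```

```text
[ 265  154   61   71 3038]
150 484 [ 616.85406 -127.92325] ((616.3880004882812, -127.746337890625), 8.876729965209961) ((616.2638549804688, -127.77018737792969), (17.011709213256836, 17.493850708007812), 65.39259338378906)
128 2160 [ 618.34875 -128.11452] ((616.2067260742188, -127.8178939819336), 23.988616943359375) ((616.4644165039062, -127.78437805175781), (47.025123596191406, 47.26362228393555), 58.48625946044922)
```

Request:
{"api": "carry_out", "payload": {"series": [[[1.04,-1.91,1,0,0,-0.005,8.5],[1.04,-1.91,3,0,0,-0.005,8.5],[1.04,-1.91,5,0,0,-0.005,6],[1.04,-1.91,6,0,0,-0.005,5],[1.04,-1.91,6,0,0,-0.005,5]]]}}

```text
clock: 2.5
eef_pos: [614.5, -127.1, 167.0]
tool_rot: [-3.141, 0.003, 0.049]
force: [-0.1, -0.6, 0.2]
width: 51.0
```

Request:
{"api": "carry_out", "payload": {"series": [[[0,0,0,0,0,0,5],[0,0,0,0,0,0,5],[0,0,0,0,0,0,5]]]}}

```text
clock: 2.75
eef_pos: [616.9, -127.3, 169.9]
tool_rot: [3.141, -0.003, 0.049]
force: [0.4, -0.4, -0.9]
width: 49.9
```

Run:
```python
from m import *
s,d=shoot("wrist","wrist3")
plan([616.3,-127.8,136],0.05,s)
```

```text
now 2.75 [ 616.9 -127.3  169.9] [ 3.1409e+00 -2.7000e-03  4.9200e-02] w 49.9
shift cm [-0.07  0.04  3.39] turn [ 0.001 -0.003 -0.001] rows>= 1.0
```

View pics/wrist3.png

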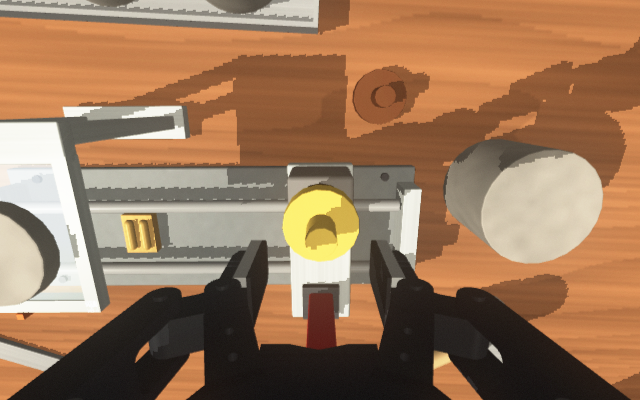

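The knob is at px (320,232), midway between the fingers. I descend and close.

Request:
{"api": "carry_out", "payload": {"series": [[[-0.06,0.04,1.7,0,0,0,5],[-0.06,0.04,3,0,0,0,4],[-0.06,0.04,3.3,0,0,0,4],[-0.06,0.04,3.3,0,0,0,4],[-0.06,0.04,3.3,0,0,0,4]]]}}

```text
clock: 3.22
eef_pos: [615.9, -127.4, 136.0]
tool_rot: [3.141, -0.001, 0.05]
force: [0.5, -0.2, 0.6]
width: 39.7
```

Request:
{"api": "carry_out", "payload": {"series": [[[0,0,0,0,0,0,3],[0,0,0,0,0,0,2],[0,0,0,0,0,0,1],[0,0,0,0,0,0,1],[0,0,0,0,0,0,1]]]}}

```text
clock: 3.63
eef_pos: [616.1, -127.5, 136.5]
tool_rot: [3.141, -0.002, 0.05]
force: [-0.9, 0.3, 6.0]
width: 15.9
```

Request:
{"api": "carry_out", "payload": {"series": [[[0,0,0,0,0,0,1],[0,0,0,0,0,0,1],[0,0,0,0,0,0,1]]]}}

```text
clock: 3.88
eef_pos: [616.1, -127.4, 136.5]
tool_rot: [3.141, -0.002, 0.05]
force: [-0.2, -0.5, 6.4]
width: 15.4
```

Request:
{"api": "carry_out", "payload": {"series": [[[0,0,-1,0,0,0,1],[0,0,-2,0,0,0,1],[0,0,-3,0,0,0,1],[0,0,-4,0,0,0,1],[0,0,-4,0,0,0,1]]]}}

```text
clock: 4.3
eef_pos: [617.0, -127.5, 178.2]
tool_rot: [3.141, -0.004, 0.05]
force: [1.1, -0.0, -0.1]
width: 15.7
```

Run:
```python
from m import *
s,d=shoot("wrist","wrist4");print(s["eef_pos"],s["force"],s["width"])
s,d2=shoot("scene","scene4");cv2.imwrite("pics/s4.png",cv2.resize(d2["img"][130:270,150:330],None,fx=4,fy=4))
```

```text
[ 616.95046971 -127.48829592  178.22246764] [ 1.10195731 -0.03479484 -0.07599979] 15.737752590735573
```

View pics/wrist4.png

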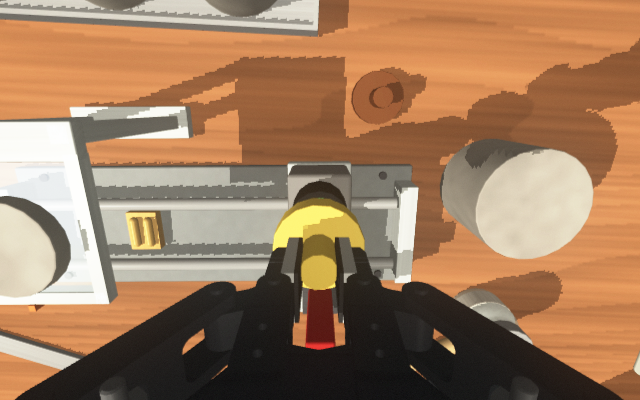

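View pics/s4.png

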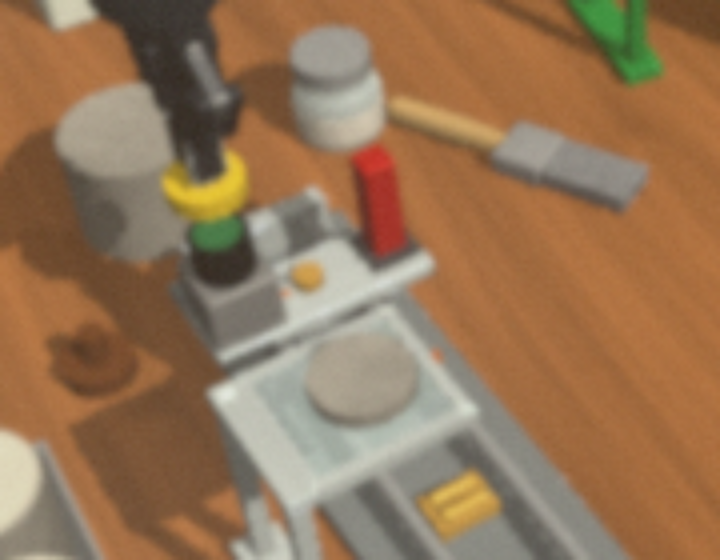

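The cap is lifted: the lens is bare and the cap hangs upright. I raise it and go over to the holder at about (475,347).

Request:
{"api": "carry_out", "payload": {"series": [[[0,0,-2.5,0,0,0,1],[0,0,-5,0,0,0,1],[0,0,-7.5,0,0,0,1],[-0.5,-2,-8,0,0,0,1],[-1.4,-6,-8,0,0,0,1]]]}}

```text
clock: 4.82
eef_pos: [600.1, -74.3, 257.2]
tool_rot: [3.136, -0.005, 0.04]
force: [0.9, 0.4, -1.7]
width: 15.6
```

Request:
{"api": "carry_out", "payload": {"series": [[[-1,-4,0,0,0,0,1],[-2,-8,0,0,0,0,1],[-3,-12,0,0,0,0,1],[-4,-16,0,0,0,0,1],[-5,-20,0,0,0,0,1]]]}}

```text
clock: 5.23
eef_pos: [537.2, 130.8, 254.9]
tool_rot: [3.141, 0.001, 0.05]
force: [1.1, 0.6, -0.1]
width: 15.8
```

Request:
{"api": "carry_out", "payload": {"series": [[[-1,-4,0,0,0,0,1],[-2,-8,0,0,0,0,1],[-3,-12,0,0,0,0,1],[-3.5,-15,0,0,0,0,1],[-3.5,-16,0,0,0,0,1]]]}}

```text
clock: 5.65
eef_pos: [492.1, 294.0, 254.8]
tool_rot: [-3.138, 0.002, 0.058]
force: [-0.0, 0.8, -0.1]
width: 15.8
```

Run:
```python
from h import *
from cell import read_state
s=read_state();print(s["qpos"].round(2),s["width"]);plan([475,347,150],0.05,s)
```

```text
[-0.57  0.49 -0.03  1.71  0.01  0.94 -2.11] 15.820562776829018
now 5.65 [492.1 294.  254.8] [-3.1381e+00  2.3000e-03  5.8300e-02] w 15.8
shift cm [-1.37 -5.35 10.5 ] turn [-0.003  0.002  0.008] rows>= 3.0
```

Request:
{"api": "carry_out", "payload": {"series": [[[0,0,0,0,0,0,1],[0,0,0,0,0,0,1],[0,0,0,0,0,0,1],[0,0,0,0,0,0,1]]]}}

```text
clock: 5.98
eef_pos: [496.5, 284.6, 255.2]
tool_rot: [3.14, 0.0, 0.046]
force: [0.1, -0.4, -1.0]
width: 15.4
```

```bash
cat >> m.py <<'E'
def blue(d):
    m=cv2.inRange(cv2.cvtColor(d["img"],cv2.COLOR_BGR2HSV),(103,120,40),(128,255,255))
    k,l,st,ce=cv2.connectedComponentsWithStats(m);i=1+np.argmax(st[1:,4]);print(st[i])
    v,u=np.where(l==i);P=dep(d,u,v);k=(P[:,2]>10)&(P[:,2]<18);Q=P[k][:,:2].astype(np.float32)
    print("rim",k.sum(),cv2.minEnclosingCircle(Q),np.median(P[k][:,2]))
    c,_=cv2.findContours((l==i).astype(np.uint8),cv2.RETR_EXTERNAL,cv2.CHAIN_APPROX_NONE);c=max(c,key=cv2.contourArea)
    Q=np.array([ray(d,p[0][0],p[0][1],14)[:2] for p in c],np.float32);print("contour ell@14",cv2.fitEllipse(Q))
E
python3 - <<'E'
from m import *
s,d=shoot("wrist","wrist5");print(s["eef_pos"],s["tool_rot"]);blue(d)
plan([475,347,150],0.05,s)
E
```

```text
[496.48313134 284.64012465 255.19201944] [3.14006060e+00 7.69931972e-06 4.60801901e-02]
[ 242  154   54   52 2066]
rim 746 ((475.3679504394531, 346.9438781738281), 33.598262786865234) 13.840225108361636
contour ell@14 ((475.4927673339844, 346.62835693359375), (65.09891510009766, 65.58245849609375), 144.04945373535156)
now 5.9833 [496.5 284.6 255.2] [3.1401 0.     0.0461] w 15.4
shift cm [-1.86 -6.34 10.51] turn [ 0.002  0.    -0.004] rows>= 4.0
```

View pics/wrist5.png

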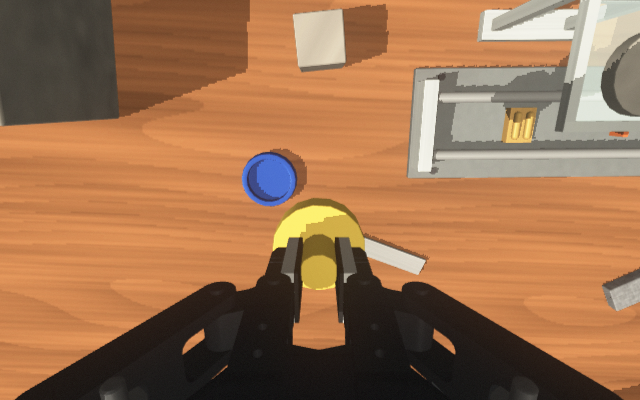

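The holder is at px (269,179). Its rim centre comes out at (475.4, 346.9), which agrees with the other two views.

Request:
{"api": "carry_out", "payload": {"series": [[[-0.9,-3.1,1,0,0,0,1],[-1.83,-6.33,3,0,0,0,1],[-1.83,-6.33,6,0,0,0,1],[-1.83,-6.33,9,0,0,0,1],[-1.83,-6.33,12,0,0,0,1]]]}}

```text
clock: 6.45
eef_pos: [474.7, 349.1, 134.5]
tool_rot: [-3.141, -0.001, 0.049]
force: [-0.5, 0.0, 0.1]
width: 15.7
```

Request:
{"api": "carry_out", "payload": {"series": [[[0,0,2,0,0,0,1],[0,0,4,0,0,0,1],[0,0,5,0,0,0,1],[0,0,5,0,0,0,1],[0,0,5,0,0,0,1]]]}}

```text
clock: 6.87
eef_pos: [474.7, 349.0, 85.5]
tool_rot: [3.141, -0.0, 0.049]
force: [-0.9, -0.4, -1.6]
width: 15.8
```

Request:
{"api": "carry_out", "payload": {"series": [[[0,0,0,0,0,0,1],[0,0,0,0,0,0,1]]]}}

```text
clock: 7.03
eef_pos: [475.2, 350.1, 86.8]
tool_rot: [-3.14, -0.002, 0.049]
force: [0.8, 0.4, 0.1]
width: 15.4
```

Run:
```python
from m import *
s,d=shoot("wrist","wrist6");blue(d)
plan([475.4,346.9,25],0.05,s)
d["img"][:, :200]=0
m=mask(d["img"],'yellow')
k,l,st,ce=cv2.connectedComponentsWithStats(m);i=1+np.argmax(st[1:,4]);v,u=np.where(l==i);P=dep(d,u,v)
print(np.histogram(P[:,2],bins=12))
z0=np.median(P[P[:,2]<P[:,2].min()+25][:,2]);k=abs(P[:,2]-s["eef_pos"][2]+4)<6;print(z0,k.sum(),np.median(P[k][:,2]),cv2.minAreaRect(P[k][:,:2].astype(np.float32)),cv2.minEnclosingCircle(P[k][:,:2].astype(np.float32)))
s,d=shoot("scene","scene6");cv2.imwrite("pics/s6.png",cv2.resize(d["img"][250:400,290:450],None,fx=4,fy=4))
```

```text
[ 278  163   93   69 3178]
rim 1455 ((474.9294738769531, 347.11785888671875), 33.64603042602539) 13.836994328841854
contour ell@14 ((480.8194274902344, 346.3453063964844), (55.33649826049805, 62.855201721191406), 169.45306396484375)
now 7.0333 [475.2 350.1  86.8] [-3.14e+00 -2.30e-03  4.94e-02] w 15.4
shift cm [-0.01  0.33  6.18] turn [-0.002 -0.002 -0.001] rows>= 2.0
(array([   6,    0,    0,   61, 2718, 1271,    0,    0,    0,    0,    0,
         26]), array([-1.83549284e-01,  1.89639349e+01,  3.81114190e+01,  5.72589031e+01,
        7.64063873e+01,  9.55538714e+01,  1.14701356e+02,  1.33848840e+02,
        1.52996324e+02,  1.72143808e+02,  1.91291292e+02,  2.10438776e+02,
        2.29586260e+02]))
4.662545222107482 2602 81.29423500831095 ((477.2203063964844, 352.822509765625), (42.72228240966797, 46.53428268432617), 59.218894958496094) ((475.524658203125, 351.32073974609375), 23.998624801635742)
```

View pics/s6.png

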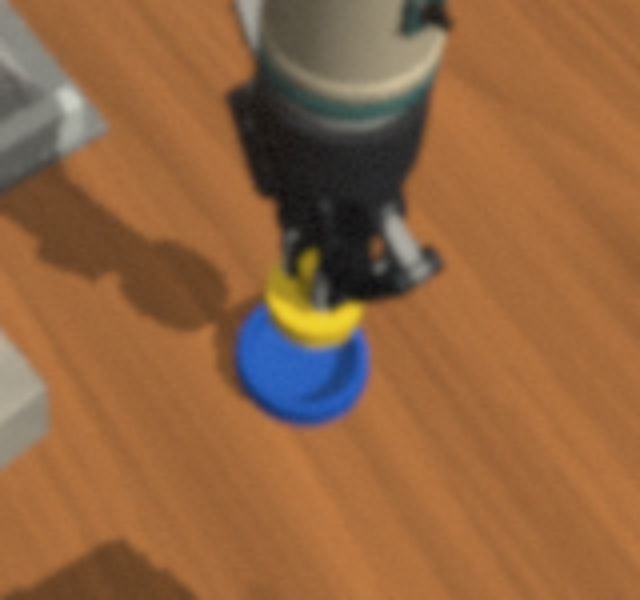

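View pics/wrist6.png

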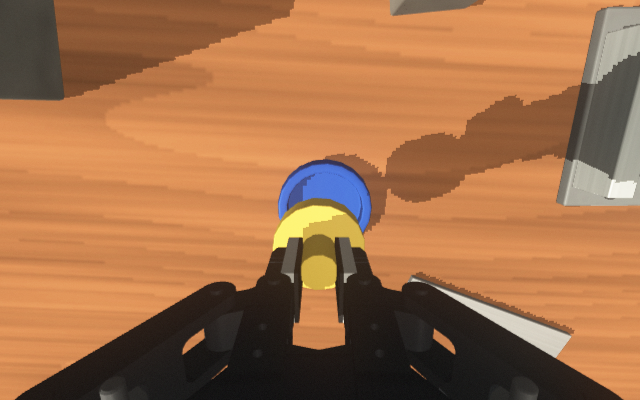

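In the wrist view the held cup's centre is at (475.5, 351.3), about 4 mm in +y of the holder centre. I correct that while going down to just above the rim.

Request:
{"api": "carry_out", "payload": {"series": [[[0,0.38,1,0,0,0,1],[0,0.38,3,0,0,0,1],[0,0.38,4.3,0,0,0,1],[0,0.38,4.3,0,0,0,1],[0,0.38,4.3,0,0,0,1]]]}}

```text
clock: 7.55
eef_pos: [473.7, 345.2, 41.3]
tool_rot: [3.14, 0.002, 0.05]
force: [-0.4, -0.3, 0.3]
width: 15.5
```

Request:
{"api": "carry_out", "payload": {"series": [[[0,0,0,0,0,0,1],[0,0,0,0,0,0,1],[0,0,0,0,0,0,1]]]}}

```text
clock: 7.8
eef_pos: [474.8, 346.2, 43.1]
tool_rot: [-3.141, -0.001, 0.05]
force: [-0.4, -0.8, 0.0]
width: 15.6
```

```bash
cat >> m.py <<'E'
def cup(s,d):
    d["img"][:, :200]=0
    m=mask(d["img"],'yellow')
    k,l,st,ce=cv2.connectedComponentsWithStats(m);i=1+np.argmax(st[1:,4]);v,u=np.where(l==i);P=dep(d,u,v)
    k=abs(P[:,2]-s["eef_pos"][2]+5)<6;print(k.sum(),np.median(P[k][:,2]),cv2.minEnclosingCircle(P[k][:,:2].astype(np.float32)))
E
python3 - <<'E'
from m import *
s,d=shoot("wrist","wrist7");blue(d);cup(s,d)
plan([475.4,346.9,25],0.05,s)
E
```

```text
[ 262  176  114   80 3067]
rim 2136 ((475.4870910644531, 347.1559753417969), 33.524410247802734) 13.813494377441728
contour ell@14 ((471.80035400390625, 347.1322021484375), (61.07878112792969, 68.79945373535156), 95.64395141601562)
2672 37.49725370868994 ((474.9059753417969, 346.9031677246094), 24.219345092773438)
now 7.8 [474.8 346.2  43.1] [-3.1408e+00 -1.1000e-03  4.9900e-02] w 15.6
shift cm [ 0.06 -0.06  1.81] turn [-0.001 -0.001 -0.   ] rows>= 1.0
```

View pics/wrist7.png

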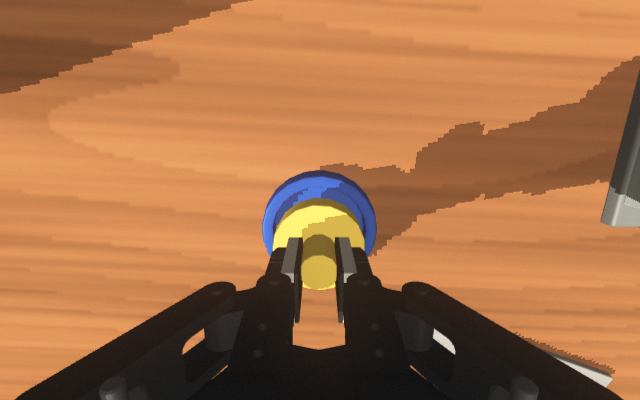

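The cup is at (474.9, 346.9) and the holder at (475.4, 347.1), under 1 mm apart. I lower it.

Request:
{"api": "carry_out", "payload": {"series": [[[0.05,-0.02,0.7,0,0,0,1],[0.05,-0.02,1.4,0,0,0,1],[0.05,-0.02,1.8,0,0,0,1],[0.05,-0.02,1.8,0,0,0,1],[0.05,-0.02,1.8,0,0,0,1]]]}}

```text
clock: 8.27
eef_pos: [474.6, 345.8, 23.7]
tool_rot: [3.141, 0.001, 0.05]
force: [-0.5, -0.1, -1.3]
width: 15.4
```

Request:
{"api": "carry_out", "payload": {"series": [[[0,0,0.1,0,0,0,1],[0,0,0.1,0,0,0,1],[0,0,0.1,0,0,0,1]]]}}

```text
clock: 8.52
eef_pos: [474.6, 345.9, 23.5]
tool_rot: [3.141, 0.0, 0.05]
force: [-1.7, -1.1, 4.8]
width: 15.8
```

Run:
```python
from m import *
s,d=shoot("wrist","wrist8");blue(d);cup(s,d);print(s["eef_pos"],s["force"])
```

```text
[ 255  184  127   89 3086]
rim 2664 ((475.3412170410156, 347.10443115234375), 33.583290100097656) 13.893852934094568
contour ell@14 ((473.8232116699219, 347.029052734375), (59.88123321533203, 65.38034057617188), 93.75253295898438)
2666 18.00670670161287 ((473.6678771972656, 346.1922607421875), 25.269359588623047)
[474.63734106 345.87248123  23.49092519] [-1.65106222 -1.12178895  4.76478488]
```

Seated: the cup top is at 18.0 mm and there is about 5 N of contact. Now I release.

Request:
{"api": "carry_out", "payload": {"series": [[[0,0,0,0,0,0,2.5],[0,0,0,0,0,0,4],[0,0,0,0,0,0,4.5],[0,0,0,0,0,0,4.5],[0,0,0,0,0,0,4.5]]]}}

```text
clock: 8.98
eef_pos: [474.9, 346.0, 23.1]
tool_rot: [3.141, 0.0, 0.05]
force: [0.3, 0.0, 0.3]
width: 45.1
```

Request:
{"api": "carry_out", "payload": {"series": [[[0,0,-1,0,0,0,4.5],[0,0,-3,0,0,0,4.5],[0,0,-6,0,0,0,5],[0,0,-9,0,0,0,6],[0,0,-12,0,0,0,7]]]}}

```text
clock: 9.4
eef_pos: [474.7, 345.8, 145.2]
tool_rot: [3.141, 0.0, 0.05]
force: [-0.3, 0.8, -0.1]
width: 69.5
```

Request:
{"api": "carry_out", "payload": {"series": [[[0,0,-2,0,0,0,8],[0,0,-2,0,0,0,8],[0,0,-2,0,0,0,8],[0,0,-2,0,0,0,8]]]}}

```text
clock: 9.73
eef_pos: [474.4, 345.7, 163.2]
tool_rot: [3.141, 0.001, 0.05]
force: [-0.7, -0.4, -0.4]
width: 79.7
```

Run:
```python
from m import *
s,d=shoot("wrist","wrist9");blue(d)
m=mask(d["img"],'yellow');k,l,st,ce=cv2.connectedComponentsWithStats(m);i=1+np.argmax(st[1:,4]);v,u=np.where(l==i);P=dep(d,u,v)
for lo,hi in((36,48),(14,21)):
    k=(P[:,2]>lo)&(P[:,2]<hi);print(lo,k.sum(),np.median(P[k][:,2]),cv2.minEnclosingCircle(P[k][:,:2].astype(np.float32)))
print(s["eef_pos"],s["qpos"].round(2))
```

```text
[ 284  148   70   68 1218]
rim 1178 ((475.3681335449219, 347.01727294921875), 33.48786544799805) 13.923542580305678
contour ell@14 ((475.3345642089844, 347.2814025878906), (64.87667083740234, 65.5131607055664), 148.70606994628906)
36 323 41.9802754514962 ((474.84918212890625, 346.8120422363281), 8.935281753540039)
14 1549 18.022692318941893 ((474.8017578125, 346.9065246582031), 23.965984344482422)
[474.41779789 345.67819749 163.17894456] [-0.66  0.62 -0.03  1.77  0.02  0.76 -2.22]
```

View pics/wrist9.png

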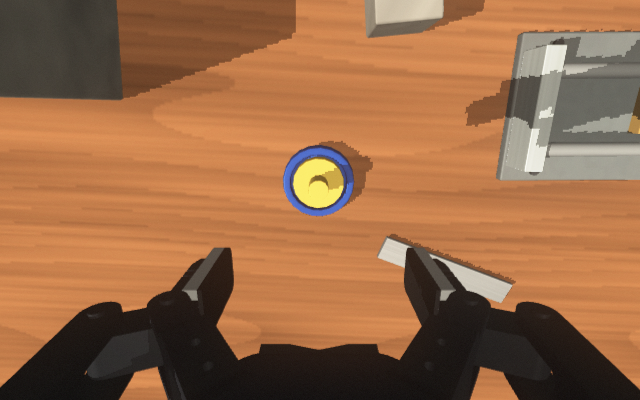

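The cap stands in the holder at px (318,182), 0.5 mm off centre, with the knob top at 42 mm as it should be. Next I move towards the handle, stopping at the notch to measure it.

Request:
{"api": "carry_out", "payload": {"series": [[[0,0,-3,0,0,0,8.5],[0.1,2,-6,0,0,0,8.5],[0.3,6,-8,0,0,0,8.5],[0.5,10,-9,0,0,0,8.5],[0.7,14,-9.7,0,0,0,8.5]]]}}

```text
clock: 10.2
eef_pos: [488.5, 207.3, 260.2]
tool_rot: [-3.142, 0.0, 0.052]
force: [1.1, -0.5, 0.0]
width: 85.1
```

Request:
{"api": "carry_out", "payload": {"series": [[[0.1,4,0,0,0,0,8.5],[0.2,8,0,0,0,0,8.5],[0.3,12,0,0,0,0,8.5],[0.4,14.6,0,0,0,0,8.5],[0.4,14.6,0,0,0,0,8.5]]]}}

```text
clock: 10.62
eef_pos: [499.4, 54.8, 258.9]
tool_rot: [3.137, 0.003, 0.04]
force: [0.2, 0.2, -0.2]
width: 84.8
```

Request:
{"api": "carry_out", "payload": {"series": [[[0,0,0,0,0,0,8.5],[0,0,0,0,0,0,8.5],[0,0,0,0,0,0,8.5],[0,0,0,0,0,0,8.5]]]}}

```text
clock: 10.95
eef_pos: [499.6, 64.2, 259.6]
tool_rot: [-3.141, 0.001, 0.053]
force: [-0.2, -0.8, -0.4]
width: 85.0
```

Run:
```python
from m import *
s,d=shoot("wrist","wrist10");plan([512.5,-133,200],0.05,s);print(s["qd"].round(3))
```

```text
now 10.95 [499.6  64.2 259.6] [-3.1411e+00  8.0000e-04  5.2600e-02] w 85.0
shift cm [ 0.26 19.76  5.95] turn [-0.001  0.001  0.003] rows>= 6.0
[-0.003 -0.003  0.004 -0.001  0.001 -0.     0.002]
```

View pics/wrist10.png

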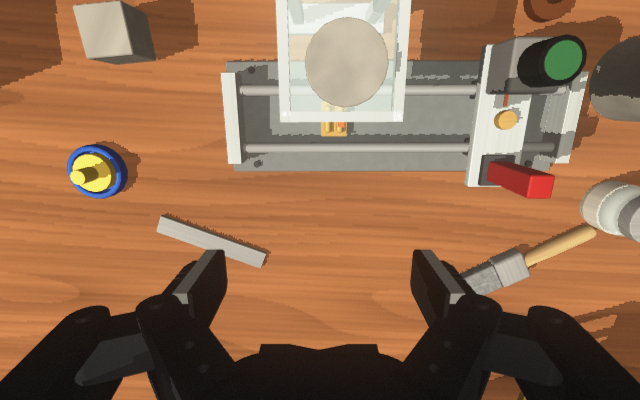

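The notch block shows at px (334,129) under the stage's near edge, and the handle top at (535,182). I work out the rail-frame coordinates from this.

```bash
python3 - <<'E'
from m import *
d=load("wrist10");d["T"]=d["T"]
img=d["img"];hsv=cv2.cvtColor(img,cv2.COLOR_BGR2HSV)
v,u=np.mgrid[0:240,0:640];u=u.ravel();v=v.ravel();P=dep(d,u,v);H=hsv[v,u]
# yaw from rail near edge & handle
k=(H[:,1]<70)&(abs(P[:,2]-10)<3)&(P[:,0]<660)&(P[:,0]>480)&(P[:,1]<190)&(P[:,1]>-215)
Q=P[k];xs=[]
for y in np.arange(-60,150,4):
    q=Q[abs(Q[:,1]-y)<2]
    if len(q): xs.append((q[:,0].min(),y))
xs=np.float32(xs);l=cv2.fitLine(xs,cv2.DIST_HUBER,0,.01,.01).ravel();th=np.arctan(-l[0]/l[1]);print("yaw near edge",th)
k=(H[:,1]<70)&(P[:,2]>141)&(P[:,2]<152)&(P[:,1]>-20)&(P[:,1]<130)&(P[:,0]<590)
fr=P[k];xs=[]
for y in np.arange(10,85,3):
    q=fr[abs(fr[:,1]-y)<1.5]
    if len(q):xs.append((q[:,0].min(),y))
xs=np.float32(xs);l=cv2.fitLine(xs,cv2.DIST_HUBER,0,.01,.01).ravel();print("yaw stage edge",np.arctan(-l[0]/l[1]))
th=0.05
def rf(P): c,s=np.cos(th),np.sin(th);return np.c_[P[:,0]*c+P[:,1]*s,-P[:,0]*s+P[:,1]*c,P[:,2]]
f=rf(fr);print("stage front",len(f),f.min(0),f.max(0),"centre y",(np.percentile(f[:,1],.5)+np.percentile(f[:,1],99.5))/2, np.ptp(f[:,1]))
m=mask(img,'orange');kk,ll,st,ce=cv2.connectedComponentsWithStats(m)
for i in range(1,kk):
    if st[i,4]>8 and st[i,1]<200:
        b,a=np.where(ll==i);p=rf(dep(d,a,b));print("orange",st[i],ce[i].round(),np.median(p,0).round(1),p.min(0).round(1),p.max(0).round(1))
m=mask(img,'red');b,a=np.where(m>0);p=dep(d,a,b);p=p[(abs(p[:,2]-130)<4)];p=rf(p);print("handle top",p.mean(0),np.ptp(p,0),(p.min(0)+p.max(0))/2)
p=rf(P[(H[:,1]<60)&(abs(P[:,2]-40)<3)&(P[:,0]>500)&(P[:,0]<640)]);
for sgn in(1,-1):
    q=p[p[:,1]*sgn>100]
    if len(q):print("endblock",len(q),q.min(0),q.max(0))
k=(H[:,1]<70)&(abs(P[:,2]-10)<3)&(P[:,0]<660)&(P[:,0]>480)&(P[:,1]<190)&(P[:,1]>-215);q=rf(P[k]);print("plate",q.min(0),q.max(0))
print("slice",);k=(P[:,2]>156)&(P[:,2]<166)&(P[:,1]>0);print(cv2.minEnclosingCircle(P[k][:,:2].astype(np.float32)))
E
python3 - <<'E'
from h import *
import cv2
for n in("wrist10","wrist2"):
    d=load(n);c=d["img"][90:190,270:400] if n=="wrist10" else d["img"][140:270,60:190]
    cv2.imwrite(f"pics/c_{n}.png",cv2.resize(c,None,fx=4.5,fy=4.5,interpolation=cv2.INTER_NEAREST))
E
```

```text
yaw near edge 0.053828433
yaw stage edge 0.05354543
stage front 3739 [561.3885376  -25.38410489 145.55654974] [593.83223345  70.77288156 151.19151308] centre y 22.80881526110872 96.15698645194203
handle top [ 504.6843945  -156.76672488  129.68547877] [21.74877477 22.6598019   5.76312768] [ 504.1132529  -157.80755986  128.88356847]
endblock 1418 [508.42352893 100.30006058  37.01707415] [651.77618953 274.04168624  42.98140704]
endblock 1717 [ 495.9057871  -317.82171173   37.00191321] [ 626.61188899 -100.91897873   42.9996667 ]
plate [ 494.02339757 -240.18427256    7.04112319] [622.99345967 147.62791151  12.98404302]
slice
((600.669677734375, 50.78538513183594), 30.03531837463379)
```

View pics/c_wrist10.png

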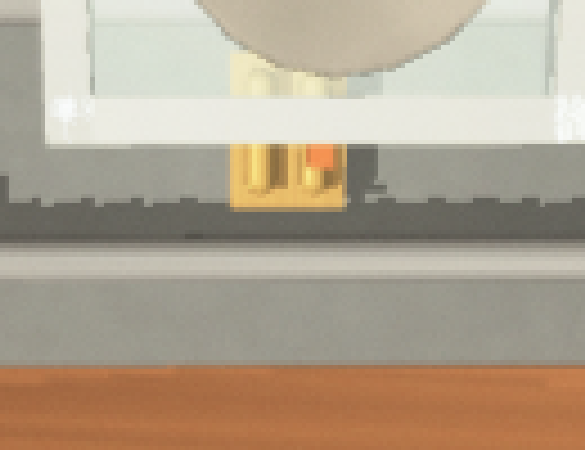

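View pics/c_wrist2.png

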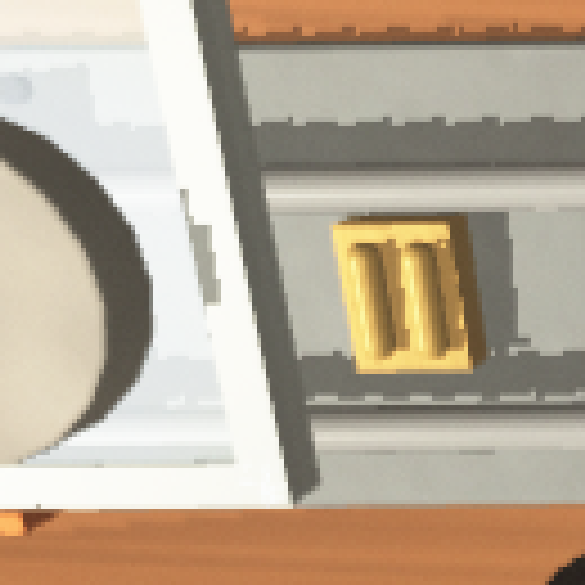

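Run:
```python
from m import *
th=0.0535
c,s=np.cos(th),np.sin(th)
def rf(P): P=np.atleast_2d(P);return np.c_[P[:,0]*c+P[:,1]*s,-P[:,0]*s+P[:,1]*c,P[:,2]]
d=load("wrist10")
v,u=np.mgrid[100:122,275:410];P=dep(d,u.ravel(),v.ravel());f=rf(P[(P[:,2]>141)&(P[:,2]<153)])
print("stage y'",np.percentile(f[:,1],[.5,99.5]),np.percentile(f[:,1],[.5,99.5]).mean())
b=dep(d,np.array([327,334,340,334]),np.array([128,128,128,134]));print("block pts",rf(b).round(1))
zt=b[0][2]
print("notch by bars",rf(ray(d,333.9,128,zt)).round(1))
print("mark",rf(ray(d,341.1+.5,124.4,145)).round(1), rf(dep(d,np.array([341]),np.array([124]))))
m=mask(d["img"],'red');bb,a=np.where(m>0);p=rf(dep(d,a,bb));p=p[abs(p[:,2]-130)<3];print("handle",(p.min(0)+p.max(0))/2,p.mean(0))
d=load("wrist2");b=dep(d,np.array([60+370//4.5,60+398//4.5,60+425//4.5]).astype(int),np.array([206]*3));print("w2 block",rf(b).round(1));print(rf(ray(d,60+397/4.5,140+300/4.5,b[0][2])).round(1))
m=mask(d["img"],'red');bb,a=np.where(m>0);p=rf(dep(d,a,bb));p=p[abs(p[:,2]-130)<3];print("handle",(p.min(0)+p.max(0))/2,p.mean(0))
```

```text
stage y' [-26.70652863  68.18668268] 20.74007702719078
block pts [[548.   28.4  26.8]
 [547.4  19.9  18.8]
 [547.9  13.2  25.2]
 [540.5  19.9  20. ]]
notch by bars [[548.   20.4  26.8]]
mark [[558.8  20.  145. ]] [[559.42495432  20.78968073 149.96291689]]
handle [ 503.5444759  -159.56716022  129.43960154] [ 504.13507846 -158.81063327  129.79309562]
w2 block [[560.3  24.6  27. ]
 [557.9  21.9  19.6]
 [559.8  11.4  25.8]]
[[559.4  17.5  27. ]]
handle [ 503.54362023 -160.69554158  129.38717603] [ 504.52755807 -160.8947018   129.74854492]
```

Rail yaw is about 0.0535. In the rail frame the notch is at y' ≈ 20.5, from the bars, the mark and the stage edges, and the handle is at y' ≈ -160, which is about 180 mm of travel. I go above the handle.

Request:
{"api": "carry_out", "payload": {"series": [[[0,4,0,0,0,0,8.5],[0.1,8,0,0,0,0,8.5],[0.1,12,0,0,0,0,8.5],[0.2,16,1,0,0,0,8.5],[0.2,19.7,2,0,0,0,8.5]]]}}

```text
clock: 11.42
eef_pos: [512.5, -135.7, 240.4]
tool_rot: [3.141, -0.002, 0.051]
force: [-0.5, 0.1, 0.9]
width: 84.9
```

Request:
{"api": "carry_out", "payload": {"series": [[[0,0,2,0,0,0,8],[0,0,4,0,0,0,7],[0,0,5.5,0,0,0,6],[0,0,5.5,0,0,0,6],[0,0,5.5,0,0,0,6]]]}}

```text
clock: 11.83
eef_pos: [511.5, -133.3, 184.6]
tool_rot: [-3.141, 0.002, 0.051]
force: [0.5, -0.5, 0.3]
width: 59.9
```

Request:
{"api": "carry_out", "payload": {"series": [[[0,0,0,0,0,0,6],[0,0,0,0,0,0,6],[0,0,0,0,0,0,6],[0,0,0,0,0,0,6]]]}}

```text
clock: 12.17
eef_pos: [512.3, -134.1, 185.9]
tool_rot: [3.141, -0.002, 0.05]
force: [-0.4, 0.5, -0.1]
width: 60.3
```

Run:
```python
from m import *
s,d=shoot("wrist","wrist11")
m=mask(d["img"],'red');bb,a=np.where(m>0);p=dep(d,a,bb);p=p[abs(p[:,2]-130)<3];print("handle",len(p),(p.min(0)+p.max(0))/2,cv2.minAreaRect(p[:,:2].astype(np.float32)))
plan([512,-133,82],0.0535,s)
```

```text
handle 912 [ 511.67820636 -132.68150552  129.74825298] ((511.6588134765625, -132.53697204589844), (21.38874053955078, 20.885663986206055), 3.279921531677246)
now 12.1667 [ 512.3 -134.1  185.9] [ 3.1412e+00 -1.7000e-03  5.0100e-02] w 60.3
shift cm [-0.04 -0.11 10.39] turn [ 0.    -0.002 -0.003] rows>= 3.0
```

View pics/wrist11.png

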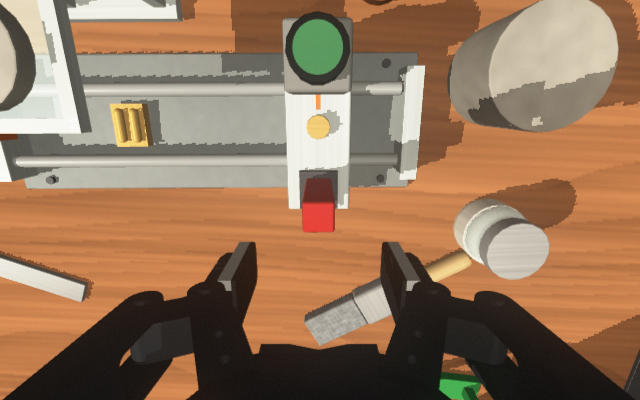

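The handle top is at px (318,218), centred between the fingers, at (511.7, -132.6). I descend and grip.

Request:
{"api": "carry_out", "payload": {"series": [[[-0.05,-0.14,2.5,0,0,-0.003,6],[-0.05,-0.14,5,0,0,-0.003,6],[-0.05,-0.14,8,0,0,-0.003,6],[-0.05,-0.14,10.2,0,0,-0.003,6],[-0.05,-0.14,10.2,0,0,-0.003,6]]]}}

```text
clock: 12.63
eef_pos: [508.4, -132.1, 79.7]
tool_rot: [-3.14, 0.007, 0.053]
force: [-1.0, 0.5, 0.1]
width: 60.2
```

Request:
{"api": "carry_out", "payload": {"series": [[[0,0,0,0,0,0,5],[0,0,0,0,0,0,3],[0,0,0,0,0,0,1],[0,0,0,0,0,0,1],[0,0,0,0,0,0,1]]]}}

```text
clock: 13.05
eef_pos: [512.4, -133.2, 84.8]
tool_rot: [3.141, -0.003, 0.053]
force: [-0.5, -0.3, 7.8]
width: 21.8
```

Request:
{"api": "carry_out", "payload": {"series": [[[0,0,0,0,0,0,1],[0,0,0,0,0,0,1],[0,0,0,0,0,0,1]]]}}

```text
clock: 13.3
eef_pos: [512.4, -133.2, 84.8]
tool_rot: [3.141, -0.003, 0.053]
force: [-0.7, -1.0, 6.4]
width: 21.0
```

```bash
cat >> m.py <<'E'
TH=0.0535
def rfp(P):
    c,s=np.cos(TH),np.sin(TH);P=np.atleast_2d(P);return np.c_[P[:,0]*c+P[:,1]*s,-P[:,0]*s+P[:,1]*c,P[:,2]]
E
python3 - <<'E'
from m import *
from cell import read_state
s=read_state();plan([512,-133,82],0.0535,s);print("rail frame",rfp(s["eef_pos"]),s["force"],s["torque"])
E
```

```text
now 13.3 [ 512.4 -133.2   84.8] [ 3.1405 -0.0034  0.0529] w 21.0
shift cm [-0.04 -0.02  0.28] turn [ 0.001 -0.003 -0.001] rows>= 1.0
rail frame [[ 504.59315757 -160.41004162   84.82883938]] [-0.69781864 -1.04829643  6.44368343] [0.0097866  0.07081683 0.0965613 ]
```

Gripped, with an opening of 21 mm. The tool's -y lies along the rail's +y within 0.001 rad. I slide at moderate speed and stop short of the bump.

Request:
{"api": "carry_out", "payload": {"series": [[[0,-0.5,0,0,0,0,1],[0,-1.5,0,0,0,0,1],[0,-3,0,0,0,0,1],[0,-4.5,0,0,0,0,1],[0,-6,0,0,0,0,1]]]}}

```text
clock: 13.72
eef_pos: [509.2, -73.6, 84.8]
tool_rot: [3.14, -0.003, 0.052]
force: [-1.0, -2.3, 8.1]
width: 21.0
```

Request:
{"api": "carry_out", "payload": {"series": [[[0,-1.5,0,0,0,0,1],[0,-3,0,0,0,0,1],[0,-4.5,0,0,0,0,1],[0,-6,0,0,0,0,1],[0,-7,0,0,0,0,1]]]}}

```text
clock: 14.13
eef_pos: [505.2, -2.1, 84.8]
tool_rot: [3.141, -0.003, 0.054]
force: [-1.3, -1.9, 9.9]
width: 21.2
```

Request:
{"api": "carry_out", "payload": {"series": [[[0,-0.8,0,0,0,0,1],[0,-1.6,0,0,0,0,1],[0,-2.4,0,0,0,0,1],[0,-2.8,0,0,0,0,1],[0,-2.8,0,0,0,0,1]]]}}

```text
clock: 14.55
eef_pos: [503.6, 26.3, 84.8]
tool_rot: [-3.141, -0.003, 0.054]
force: [-1.9, 0.9, 8.7]
width: 21.4
```

Run:
```python
from m import *
s,d=shoot("wrist","wrist12")
plan([512,-133,82],0.0535,s);print("rail frame",rfp(s["eef_pos"]),s["force"],s["torque"])
```

```text
now 14.55 [503.6  26.3  84.8] [-3.1408e+00 -2.6000e-03  5.4200e-02] w 21.4
shift cm [-0.02 15.95  0.27] turn [-0.001 -0.003  0.001] rows>= 4.0
rail frame [[504.28131814  -0.68090672  84.83310382]] [-1.85480935  0.9475215   8.69577302] [-0.00160902  0.27964993  0.02914561]
```

View pics/wrist12.png

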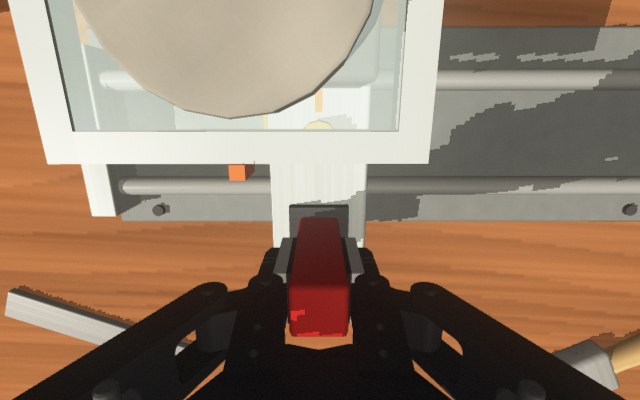

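21 mm to go. I creep on in two steps, watching the force.

Request:
{"api": "carry_out", "payload": {"series": [[[0,-0.4,0,0,0,0,1],[0,-0.8,0,0,0,0,1],[0,-1.1,0,0,0,0,1],[0,-1.1,0,0,0,0,1]]]}}

```text
clock: 14.93
eef_pos: [503.2, 33.6, 84.8]
tool_rot: [3.139, -0.003, 0.052]
force: [-1.6, -5.2, 9.3]
width: 21.5
```

Request:
{"api": "carry_out", "payload": {"series": [[[0,-0.4,0,0,0,0,1],[0,-0.8,0,0,0,0,1],[0,-1.02,0,0,0,0,1],[0,-1.02,0,0,0,0,1],[0,-1.02,0,0,0,0,1]]]}}

```text
clock: 15.35
eef_pos: [502.5, 46.4, 84.8]
tool_rot: [-3.141, -0.003, 0.053]
force: [-2.9, -0.7, 10.1]
width: 21.2
```

Request:
{"api": "carry_out", "payload": {"series": [[[0,0,0,0,0,0,1],[0,0,0,0,0,0,1],[0,0,0,0,0,0,1]]]}}

```text
clock: 15.6
eef_pos: [502.5, 46.4, 84.8]
tool_rot: [-3.141, -0.003, 0.053]
force: [-1.5, -0.3, 8.8]
width: 21.5
```

Run:
```python
from m import *
s,d=shoot("wrist","wrist13");shoot("top","top13");s2,dd=shoot("scene","scene13")
cv2.imwrite("pics/s13.png",cv2.resize(dd["img"][150:310,160:320],None,fx=3.7,fy=3.7,interpolation=cv2.INTER_CUBIC))
print("rail frame",rfp(s["eef_pos"]),s["force"],s["torque"],s["width"],s["tool_rot"])
```

```text
rail frame [[504.24700543  19.49008929  84.83042503]] [-1.47742139 -0.31085783  8.84229963] [-0.16140002  0.32432706  0.07322471] 21.52555554658842 [-3.14117271e+00 -2.53156020e-03  5.32513430e-02]
```

View pics/wrist13.png

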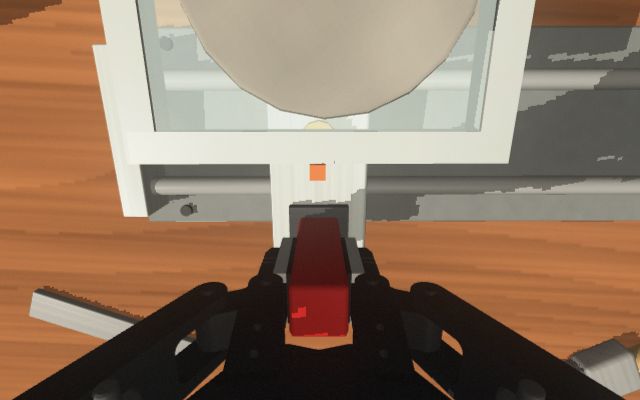

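View pics/s13.png

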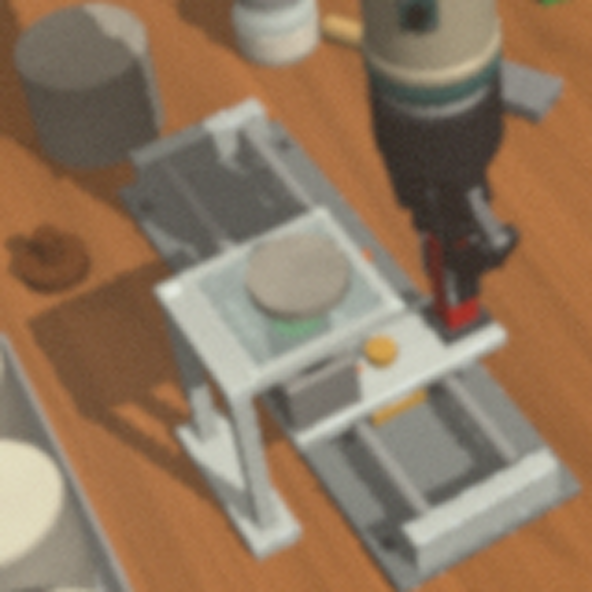

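The stage mark at px (317,172) lines up with the handle and carriage centre line at column 319, and the force along the rail is near zero. I put numbers on it, and check the slice and cap too.

Run:
```python
from m import *
d=load("wrist13")
m=cv2.inRange(cv2.cvtColor(d["img"],cv2.COLOR_BGR2HSV),(5,150,180),(20,255,255));m[:150]=0;m[190:]=0
v,u=np.where(m>0);P=dep(d,u,v);print("mark px",u.mean(),v.mean(),"y'",rfp(np.median(P,0)), rfp(ray(d,u.mean()+.0,v.mean(),np.median(P[:,2]))))
H=cv2.cvtColor(d["img"],cv2.COLOR_BGR2HSV)
v,u=np.mgrid[185:204,240:400];P=dep(d,u.ravel(),v.ravel());p=rfp(P[abs(P[:,2]-52)<3]);print("carriage plate y' edges",np.percentile(p[:,1],[1,99]),np.percentile(p[:,1],[1,99]).mean())
v,u=np.mgrid[135:160,90:550];P=dep(d,u.ravel(),v.ravel());p=rfp(P[abs(P[:,2]-148)<4]);print("stage y' edges",np.percentile(p[:,1],[.5,99.5]),np.percentile(p[:,1],[.5,99.5]).mean())
for a in("top0","top13"):
    d=load(a);v,u=np.mgrid[90:145,275:330];P=dep(d,u.ravel(),v.ravel());k=(abs(P[:,2]-161)<4);print(a,"slice",k.sum(),cv2.minEnclosingCircle(P[k][:,:2].astype(np.float32)))
d=load("top13");m=mask(d["img"],'yellow');v,u=np.where(m>0);k=(u>180)&(u<212);P=dep(d,u[k],v[k]);print("cap",k.sum(),(P.min(0)+P.max(0))/2,P[:,2].max());cv2.imwrite("pics/t13.png",d["img"])
```

```text
mark px 70.21223122032951 170.98212789723542 y' [[5.29237313e+02 2.13102285e+02 1.09480972e-01]] [[5.29267366e+02 2.02798571e+02 1.09480972e-01]]
carriage plate y' edges [-6.68906514 47.7303472 ] 20.52064102561566
stage y' edges [-26.67627681  68.40427394] 20.86399856765044
top0 slice 472 ((599.4107666015625, 48.59243392944336), 30.583934783935547)
top13 slice 0 ((0.0, 0.0), 0.0)
cap 1 [365.36638914  66.13390879 814.03580857] 814.0358085680479
```

View pics/t13.png

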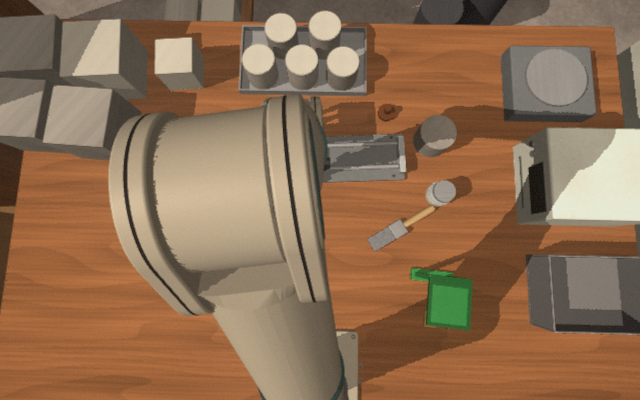

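The carriage centre is at y' 20.5 and the stage centre at 20.9, so they agree within 0.4 mm. The top view is blocked by the arm, so I check the cap and slice in the scene view.

Run:
```python
from m import *
d0=load("scene0");d=load("scene13");cv2.imwrite("pics/s13f.png",d["img"])
for n,a in(("0",d0),("13",d)):
    v,u=np.mgrid[205:245,215:265];P=dep(a,u.ravel(),v.ravel());k=abs(P[:,2]-161)<3;print(n,"slice",k.sum(),np.median(P[k],0))
m=mask(d["img"],'yellow');k,l,st,ce=cv2.connectedComponentsWithStats(m)
for i in range(1,k):
    if st[i,4]>40: v,u=np.where(l==i);P=dep(d,u,v);print(st[i],np.median(P,0),P[:,2].max())
```

```text
0 slice 358 [599.86176051  51.38948057 159.49084619]
13 slice 367 [601.73234055  51.93968372 159.52809711]
[354 327  24  23 428] [478.86129765 351.51508645  17.93829903] 927.8701532397642
```

View pics/s13f.png

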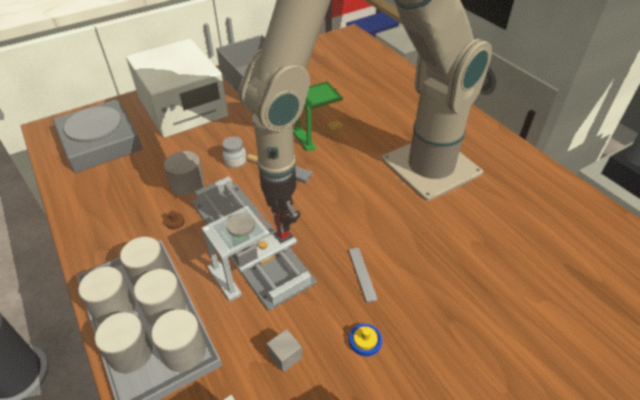

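The cap is upright in the holder at px (366,339), the slice has not moved, and the carriage is under the stage and gripped. I hand in the job.

```bash
python3 -c "
from cell import *
print(finish_job())"
```

```text
the job is handed in; nothing more can be done
None
```

I handed the job in at about 15.7 s. The yellow cap is in the blue holder and let go, and the carriage is in the notch, at rest and still gripped by its red handle. `finish_job()` gave no verdict, so this rests on my own last checks.

- **Cap:** it stands upright, about 0.5 mm off the holder's centre. The cup top is at 18.0 mm and the knob top at 42 mm, as they should be when it sits on the floor of the holder. I took these figures just after releasing it, and it looked the same in the final scene view.
- **Carriage:** its centre is about 0.4 mm from the stage centre along the rail. The force along the rail is near zero and the fingers are closed at 21 mm on the 22 mm post.
- **Slice and bystanders:** the slice reads within about 2 mm of where it started, which is measurement noise. I saw no bystander displaced in the final scene view, but did not measure them.

Three checks did not work or disagreed:

- My first wrist picture was taken while the arm was still settling, so I measured again.
- In the final top view the arm hid the slice and cap, so I used the scene view instead.
- The colour mask for the stage's orange mark picked up the wood. I judged the notch from the stage edges and by eye: the mark is at column 317 and the handle at 319.

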